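Full stroke of the two-stop hardener dispenser

ROBOT

A 6-joint arm with a two-finger parallel gripper is mounted at the origin on the work surface. World frame = base frame: x ahead of the robot, y to its left, z up, the work surface at z = 0. Lengths are in m, angles in rad, forces in N, time in s.
With the tool pointing down it reaches from about 0.35 to 0.975 m from the base axis. Payload 4.9 kg.
Tool frame: the origin (TCP) lies on the centre line of the jaws, within the pads' length; the fingertips stand manip.tcp_to_tips ahead of it and the grasp point (between the pads) is the TCP (manip.tcp_to_tips is the distance from the TCP to the fingertips, in m); y points along the fingers, z is the direction in which the jaws open and shut, and the axes are right-handed (so a half turn about y gives the same grasp; the last joint's range is limited). The gripper opens to 85 mm and grips with 20 to 120 N. Pads are 22 mm wide; open, the fingers measure 114 mm over their backs; the gripper's body (76 mm by 85 mm) begins 54 mm behind the grasp point. The pads swing forward as they close: fully open they stand 13 mm farther back than shut.
Start: joints at [-1.322, 0.053, 1.613, -0, 1.476, -0.119], TCP at [0.225, -0.583, 0.25] pointing down, gripper open.
Joint ranges: [-3.01, 3.01], [-1.01, 2.22], [0.06, 2.58], [-1.02, 4.17], [0.09, 2.62], [-3.14, 3.14]. Speed limits (rad/s): [2.57, 2.57, 3.14, 3.14, 3.14, 3.14].

INTERFACE

Orientations are given as a unit quaternion [w, x, y, z].
In Python, from plant import manip gives the robot as it stands.
- The arm moves only by the tool apply_moves, never from a script. Its argument "moves" is a list of rows, each a list of 7 numbers: the gripper's target within -1 to 1 (shut at 1, half-way at 0, fully open at -1), then the shift along the tool's x, y, z in mm, then the turn, a rotation vector about the tool's x, y, z in degrees. A call has 1 to 20 rows; each row shifts and turns the commanded pose from where the row before left it, along the tool's axes as they then stand; what a row does not reach is not made up. A row lasts 1/10 s, in which the tool goes at most 50 mm and 8.59 degrees, less where a joint would pass 70% of its speed; a pose out of reach is approached as far as the arm can. A call with a gripper value outside its range is refused whole. The fingers move at their own pace and stop on an object; the grip force is fixed at half the most. Time passes only in rows, so rows that do not move let the fingers close. It gives the time, the measured TCP pose, the force and the opening at its end, in the units of the state.
- manip.state(): the state, without advancing time (a new reading comes with each control period).
- manip.grab_frame(name): name is "side" or "top" or "wrist"; returns the picture (400x640x3 uint8, blue, green, red); there is no depth.
- manip.calibration(name): a dict with "mtx" (3x3 intrinsics, pixels), "T" (4x4, takes a point from camera to world coordinates); the wrist camera has in their place "T_tool_cam" (4x4, takes a point from camera to tool coordinates, whose origin is the TCP and whose axes are the tool frame's). Camera axes: x right, y down, z forward; pixel columns grow to the right and rows downward; lengths in m; the calibration is good to about 2 mm. The wrist camera is an equidistant fisheye: a pixel r from the principal point sees the ray r / f radians off the axis. A picture is of the moment at which its call begins: read the wrist's pose just before it. calibration takes no time and is no camera call.
- manip.job_done(): hands the job in, once; it reports no verdict.
The state is a dict: "time": time; "joint_pos": joint angles; "joint_vel": joint speeds; "joint_efforts": joint torques, N m; "tool_pos": TCP position; "tool_rot": TCP orientation; "contact_force": force on the tool from outside, world axes, zero at the start; "ft_torque": the same for the moment, N m; "gripper_width": opening from 0.0 (shut) to 1.0 (fully open).
Only numpy, scipy, OpenCV 4.12 (cv2) and the standard library are available. Lean on these libraries where they do the work, as an engineer would, in place of code of your own. Each camera call takes 0.05 s, during which the arm holds its last target. There are 200 camera calls.

TASK

Two bottle dispensers with push-down plungers are screwed to the bench of this orthopaedic workshop; the shorter one has its spout over a white mixing cup. Blow that one clear before use: press its plunger straight down through the soft first stop to the stiffer second stop at the bottom, hold it there for a moment, then let it rise fully. Do not press the taller dispenser, and leave the cup standing under the spout.

Things in the scene. Friction and masses are not known exactly. Their poses are not given: they have to be found in the camera images.
- dispenser_top (a point): Centre of the top face of the plunger head to press: black, flat, round, 48 mm across, 14 mm thick, 215 mm above the bench; z up. Pressed down it travels 14 mm on a soft spring (2 to 4.5 N) and lands on a steel sleeve: the first stop, firm up to 11 N. Pressed harder, head and sleeve sink 8 mm more (11 to 17 N) to the rigid second stop, 22 mm down in all. Springs back when let go.
- dispenser: The shorter of two upright white dispensers, fixed to the bench; origin on the bench under the plunger's axis, z up, x along the spout. Bottle 90 mm across, dark foot 110 mm across, black collar 60 mm across at 150 to 175 mm height. The spout, a 10 mm steel tube at 163 mm height, ends 96 mm out from the axis, over the cup.
- spare_top (a point): Centre of the top face of the plunger head of the other, taller dispenser, about 265 mm above the bench: same head, bottle 104 mm across, spout of the same length, no cup under it. Not to be pressed. z up, x along its spout.
- cup_mid (a point): Centre, half-way up, of a loose white mixing cup: 70 mm across at the rim, 75 mm high, standing on the bench under the shorter dispenser's spout, z up. To be left where it stands.

How it is judged:
By the outcome, as a careful person would: the job done as asked, in the order asked, and still so for the second after the job is handed in, with the robot touching nothing.
It also fails if it takes over 34 s, if anything falls off the work surface, if the arm or the gripper's body presses on something with over 40 N, if the wrist force passes 120 N, or if a joint passes its speed limit or range.

## Working session

There is one attempt and no reset: what is moved stays moved. The work goes in short steps, Python scripts to look and compute and a tool call to move; the robot and the scene stay as the last step left them, time stands still between calls to the robot, and variables do not carry over. Pictures are saved under pics/ and viewed, about 8 in all and at most 12, crops included, and the job is handed in when it is done.

Besides the shell and the picture viewer there is one more tool, called as name(argument=value, ...) on one line, values as JSON. apply_moves: Moves the arm, as the interface text tells. Its arguments: {"type":"object","properties":{"moves":{"type":"array","items":{"type":"array","items":{"type":"number"}}}},"required":["moves"]}

```bash
mkdir -p pics
python3 - <<'E'
from plant import manip
import cv2,numpy as np
print(manip.state(), manip.tcp_to_tips)
for n in("side","top"):
    cv2.imwrite(f"pics/{n}0.png",manip.grab_frame(n)); c=manip.calibration(n); print(n,c["mtx"],c["T"])
print(manip.calibration("wrist"))
E
```

```text
{'time': 0.0, 'joint_pos': array([-1.32203047e+00,  5.33442919e-02,  1.61431775e+00, -9.53820974e-07,
        1.47601616e+00, -1.18966695e-01]), 'joint_vel': array([-0.00134536,  0.00070277,  0.00113427,  0.00027747, -0.00117071,
        0.00068863]), 'joint_efforts': array([ 1.15906027e-03, -3.93683660e+01, -3.70172524e+01, -1.10023478e-05,
        7.07971340e-03, -2.17717411e-05]), 'tool_pos': array([ 0.22455902, -0.58262396,  0.2490566 ]), 'tool_rot': array([ 0.12923358, -0.12932989,  0.6959233 , -0.69445174]), 'contact_force': array([0.25214194, 0.86883101, 0.61922309]), 'ft_torque': array([ 0.09523792, -0.00818964, -0.00556625]), 'gripper_width': 1.0025206301475043} 0.019
side [[464.58941241   0.         314.84371098]
 [  0.         464.58941241 199.07891173]
 [  0.           0.           1.        ]] [[ 0.92310283 -0.28713344  0.25580374  0.35608329]
 [-0.38409153 -0.65583803  0.64988474 -0.5842708 ]
 [-0.01883782 -0.69816249 -0.71569147  0.79212344]
 [ 0.          0.          0.          1.        ]]
top [[453.68438994   0.         319.24246281]
 [  0.         453.68438994 197.42926521]
 [  0.           0.           1.        ]] [[ 0.02900532 -0.99298318  0.11464333  0.48839431]
 [-0.99916794 -0.03209195 -0.02517003  0.00816739]
 [ 0.02867255 -0.11381788 -0.9930878   0.99398281]
 [ 0.          0.          0.          1.        ]]
{'mtx': array([[309.70691629,   0.        , 320.45031031],
       [  0.        , 309.70691629, 200.17012646],
       [  0.        ,   0.        ,   1.        ]]), 'T_tool_cam': array([[ 1.97610943e-05,  9.62085312e-01,  2.72748697e-01,
        -6.93211050e-02],
       [-2.72800959e-04, -2.72748682e-01,  9.62085278e-01,
        -1.23584580e-01],
       [ 9.99999963e-01, -9.34179640e-05,  2.57067983e-04,
        -6.61692064e-04],
       [ 0.00000000e+00,  0.00000000e+00,  0.00000000e+00,
         1.00000000e+00]])}
```

View pics/side0.png

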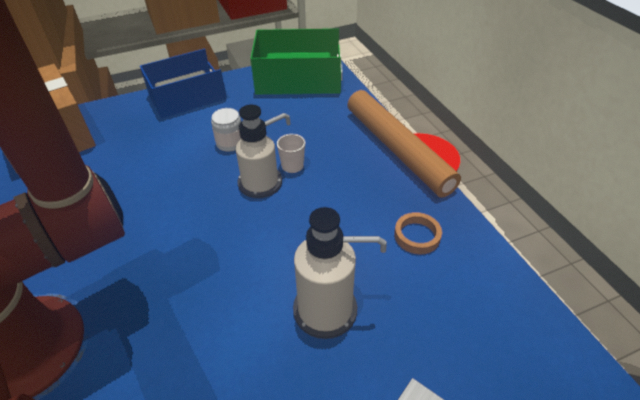

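View pics/top0.png

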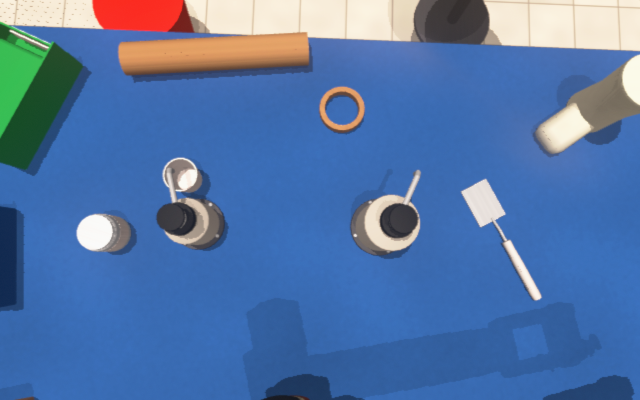

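The side view shows the shorter dispenser's head at (251,112) with the cup at (291,153), and the taller head at (324,220). In the top view the short head is at (176,219), the cup at (182,176) and the taller head at (400,220).

```bash
cat > h.py <<'E'
from plant import manip
import cv2,numpy as np
from scipy.spatial.transform import Rotation as R
def ray(n,uv):
    c=manip.calibration(n);T=c["T"];d=T[:3,:3]@np.linalg.inv(c["mtx"])@[uv[0],uv[1],1];return T[:3,3],d
def plane(n,uv,z):
    o,d=ray(n,uv);return o+d*(z-o[2])/d[2]
def tri(a,b):
    (o1,d1),(o2,d2)=a,b
    s=np.linalg.lstsq(np.c_[d1,-d2],o2-o1,rcond=None)[0];p,q=o1+s[0]*d1,o2+s[1]*d2
    return (p+q)/2,np.linalg.norm(p-q)
def proj(n,p):
    c=manip.calibration(n);T=c["T"];q=T[:3,:3].T@(np.array(p)-T[:3,3]);q=c["mtx"]@q;return q[:2]/q[2]
E
python3 - <<'E'
from h import *
out=[]
for n,(u,v) in(("side",(251,112)),("top",(176,219))):
    im=cv2.imread(f"pics/{n}0.png")
    m=(im.max(2)<60).astype('uint8')
    k,l,s,c=cv2.connectedComponentsWithStats(m); i=l[v,u]; print(n,s[i],c[i])
    out.append(cv2.resize(im[v-40:v+80,u-60:u+80],None,fx=4 if 1 else 1,fy=4,interpolation=cv2.INTER_CUBIC)[:480,:400])
cv2.imwrite("pics/z.png",np.hstack(out))
for n,uv in(("side",(251,110)),("top",(175,218))): print(n,plane(n,uv,.215))
print(tri(ray("side",(251,110)),ray("top",(175,218))))
print("tall",tri(ray("side",(324,216)),ray("top",(400,220))))
print("cup rim",plane("top",(181,175),.075),plane("side",(291,142),.075))
E
```

```text
side [240 105  20  15 237] [249.81012658 112.15611814]
top [     0      0    640    400 254963] [319.44482533 199.59164663]
side [0.53941649 0.24111792 0.215     ]
top [0.53509947 0.23322977 0.215     ]
(array([0.53586182, 0.23081788, 0.22239878]), np.float64(0.0024734597060610693))
tall (array([ 0.54207378, -0.14287435,  0.26327147]), np.float64(0.003942746507066454))
cup rim [0.63128461 0.26727062 0.075     ] [0.63395402 0.27107067 0.075     ]
```

View pics/z.png

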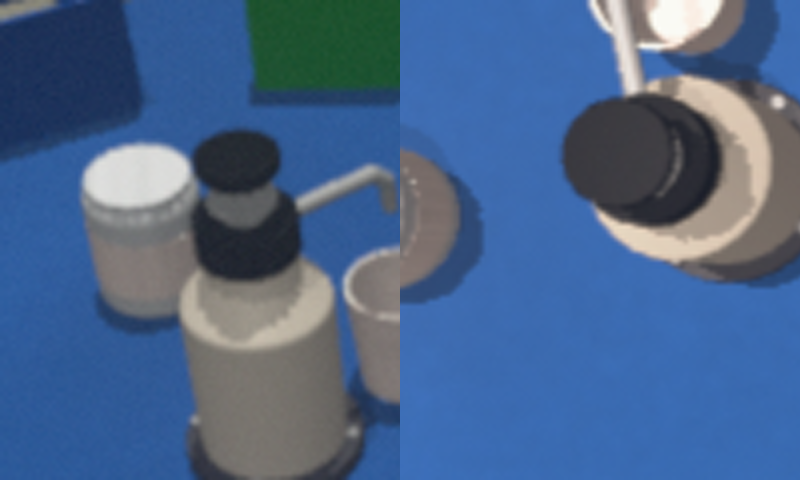

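The crop puts the short top-face centre at top (170.4,217.2) and side (250.0,110.7). The face is 27.5 px wide in the top view, against 27.9 expected.

Run:
```python
from h import *
a,b=(250,110.7),(170.4,217.2)
print(plane("side",a,.215),plane("top",b,.215),tri(ray("side",a),ray("top",b)))
s=manip.state();print(R.from_quat(s["tool_rot"],scalar_first=True).as_matrix())
```

```text
[0.53669043 0.23951871 0.215     ] [0.53622178 0.24108672 0.215     ] (array([0.53668704, 0.24136774, 0.21376754]), np.float64(0.0007985780310555354))
[[-9.33129678e-01 -4.47519992e-04  3.59539711e-01]
 [-3.59539916e-01  1.80457908e-03 -9.33127962e-01]
 [-2.31224424e-04 -9.99998272e-01 -1.84480760e-03]]
```

apply_moves(moves=[[1,0,-37,0,0,0,0],[1,0,-37,0,0,0,0],[1,0,-36,0,0,0,0],[1,-27,0,-30,0,0,0],[1,-27,0,-30,0,0,0],[1,-27,0,-30,0,0,0],[1,-27,0,-30,0,0,0],[1,-27,0,-30,0,0,0],[1,-27,0,-30,0,0,0],[1,-27,0,-30,0,0,0],[1,-27,0,-30,0,0,0],[1,-27,0,-30,0,0,0],[1,-27,0,-30,0,0,0],[1,-27,0,-30,0,0,0],[1,-27,0,-30,0,0,0],[1,-27,0,-30,0,0,0],[1,-27,0,-30,0,0,0],[1,-27,0,-30,0,0,0],[1,-27,0,-30,0,0,0],[1,-27,0,-30,0,0,0]])

```text
time: 2.1
tool_pos: [0.4697, 0.0595, 0.3599]
tool_rot: [-0.129, 0.13, -0.695, 0.695]
contact_force: [0.8, -0.4, -0.3]
gripper_width: -0.001
```

```bash
cat > e.py <<'E'
from h import *
s=manip.state();M=R.from_quat(s["tool_rot"],scalar_first=True).as_matrix()
d=np.array([.5365,.2405,.215+.019+.03])-s["tool_pos"]
print(s["time"],s["tool_pos"],s["joint_pos"].round(2),"shift mm",(M.T@d*1e3).round(1),"tilt",M[:,1],s["contact_force"],s["gripper_width"])
E
python3 e.py
```

```text
2.1 [0.46973914 0.05952833 0.35990421] [-0.03 -0.36  1.8  -0.    1.7   1.17] shift mm [-127.4   95.9 -144.8] tilt [-2.66015724e-04 -9.76458047e-05 -9.99999960e-01] [ 0.77634732 -0.35800724 -0.25835294] -0.001213093056743555
```

apply_moves(moves=[[1,-25,0,-29,0,0,0],[1,-25,0,-29,0,0,0],[1,-25,0,-29,0,0,0],[1,-25,0,-29,0,0,0],[1,-25,0,-27,0,0,0],[1,0,25,0,0,0,0],[1,0,25,0,0,0,0],[1,0,20,0,0,0,0],[1,0,0,0,0,0,0],[1,0,0,0,0,0,0],[1,0,0,0,0,0,0]])

```text
time: 3.2
tool_pos: [0.5355, 0.2362, 0.2921]
tool_rot: [0.13, -0.128, 0.695, -0.695]
contact_force: [0.5, 0.4, 1.1]
gripper_width: -0.0
```

```bash
python3 e.py
python3 - <<'E'
from h import *
w,t=manip.grab_frame("wrist"),manip.grab_frame("top")
o=np.vstack([cv2.resize(w,(640,400))[:, :],np.zeros((0,640,3),'uint8')])
c=cv2.resize(manip.grab_frame("side")[60:210,180:340],None,fx=2.5,fy=2.5)
c=cv2.resize(c,(213,200)); cv2.imwrite("pics/w1.png",w); cv2.imwrite("pics/s1.png",cv2.resize(manip.grab_frame("side")[50:200,180:340],None,fx=4,fy=4))
E
```

```text
3.2 [0.53545739 0.23620605 0.2920551 ] [ 0.29 -0.06  1.66 -0.    1.54  1.49] shift mm [-2.4 28.1 -3.6] tilt [ 2.35631759e-03  6.92904581e-04 -9.99996984e-01] [0.45585615 0.43710201 1.07221198] -2.6695474065975566e-06
```

View pics/w1.png

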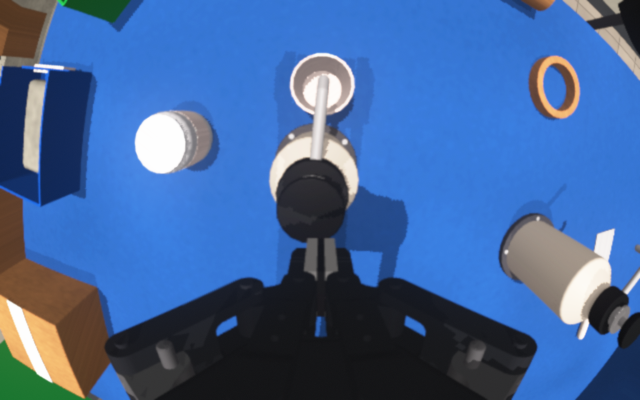

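View pics/s1.png

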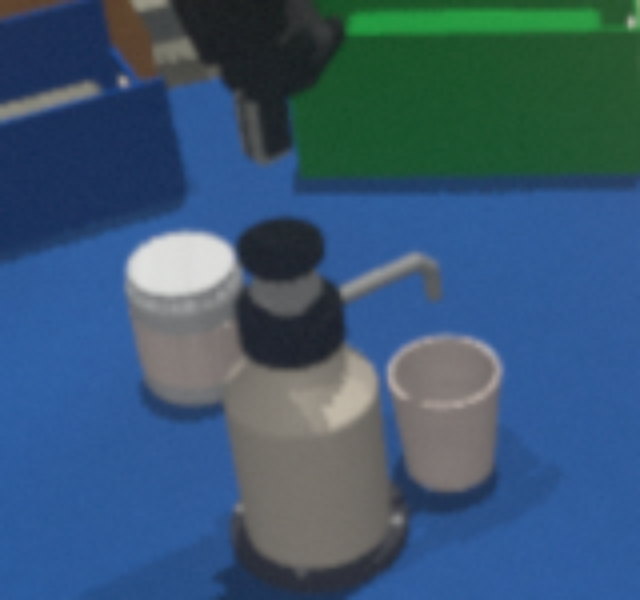

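The wrist view shows the head's top face centred near (311,208), 9 px left of the finger line. This agrees with the computed offset of about -4 mm along tool z. The side view shows the fingers above the head.

apply_moves(moves=[[1,-2,20,-4,0,0,0],[1,0,20,0,0,0,0],[1,0,8,0,0,0,0],[1,0,0,0,0,0,0],[1,0,0,0,0,0,0]])

```text
time: 3.9
tool_pos: [0.5357, 0.2406, 0.2433]
tool_rot: [0.13, -0.129, 0.695, -0.695]
contact_force: [-0.0, 0.3, 0.5]
gripper_width: 0.001
```

```bash
python3 e.py
```

```text
3.9 [0.53567626 0.24064151 0.24326177] [ 0.3  -0.03  1.71  0.    1.46  1.5 ] shift mm [ -0.7 -20.7   0.4] tilt [ 1.09078732e-03  3.43981059e-04 -9.99999346e-01] [-0.01161406  0.28320024  0.52604519] 0.001170164458635619
```

apply_moves(moves=[[1,0,3,0,0,0,0],[1,0,3,0,0,0,0],[1,0,3,0,0,0,0],[1,0,3,0,0,0,0],[1,0,0,0,0,0,0]])

```text
time: 4.4
tool_pos: [0.5356, 0.2406, 0.2305]
tool_rot: [0.13, -0.129, 0.695, -0.695]
contact_force: [0.2, -0.3, 3.2]
gripper_width: -0.005
```

apply_moves(moves=[[1,0,3,0,0,0,0],[1,0,3,0,0,0,0],[1,0,2,0,0,0,0],[1,0,0,0,0,0,0]])

```text
time: 4.8
tool_pos: [0.5356, 0.2406, 0.2224]
tool_rot: [0.13, -0.129, 0.695, -0.695]
contact_force: [0.1, -0.4, 3.9]
gripper_width: -0.002
```

apply_moves(moves=[[1,0,2,0,0,0,0],[1,0,2,0,0,0,0],[1,0,2,0,0,0,0],[1,0,0,0,0,0,0]])

```text
time: 5.2
tool_pos: [0.5356, 0.2407, 0.2184]
tool_rot: [-0.13, 0.129, -0.695, 0.695]
contact_force: [-2.3, -2.2, 13.3]
gripper_width: -0.001
```

apply_moves(moves=[[1,0,2,0,0,0,0],[1,0,0,0,0,0,0]])

```text
time: 5.4
tool_pos: [0.5357, 0.2407, 0.2168]
tool_rot: [-0.13, 0.129, -0.695, 0.695]
contact_force: [-4.5, -2.5, 12.8]
gripper_width: -0.002
```

apply_moves(moves=[[1,0,2,0,0,0,0],[1,0,2,0,0,0,0],[1,0,0,0,0,0,0]])

```text
time: 5.7
tool_pos: [0.5357, 0.2407, 0.2135]
tool_rot: [-0.13, 0.129, -0.695, 0.695]
contact_force: [-5.9, -2.1, 16.1]
gripper_width: 0.002
```

apply_moves(moves=[[1,0,1,0,0,0,0],[1,0,0,0,0,0,0]])

```text
time: 5.9
tool_pos: [0.5357, 0.2407, 0.2128]
tool_rot: [-0.13, 0.129, -0.695, 0.695]
contact_force: [-5.5, -2.8, 16.5]
gripper_width: -0.001
```

apply_moves(moves=[[1,0,1,0,0,0,0],[1,0,0,0,0,0,0]])

```text
time: 6.1
tool_pos: [0.5357, 0.2407, 0.212]
tool_rot: [-0.13, 0.129, -0.695, 0.695]
contact_force: [-5.6, -2.5, 16.8]
gripper_width: 0.002
```

apply_moves(moves=[[1,0,1,0,0,0,0],[1,0,0,0,0,0,0]])

```text
time: 6.3
tool_pos: [0.5357, 0.2407, 0.2119]
tool_rot: [-0.13, 0.129, -0.695, 0.695]
contact_force: [-7.8, -4.1, 19.6]
gripper_width: 0.002
```

At 0.2119 travel has stopped and force is climbing above 17 N, so this is the second stop. I'll add 1 mm and hold.

apply_moves(moves=[[1,0,1,0,0,0,0],[1,0,0,0,0,0,0],[1,0,0,0,0,0,0]])

```text
time: 6.6
tool_pos: [0.5358, 0.2407, 0.2118]
tool_rot: [-0.13, 0.129, -0.695, 0.695]
contact_force: [-9.4, -4.1, 22.9]
gripper_width: -0.0
```

apply_moves(moves=[[1,0,0,0,0,0,0],[1,0,0,0,0,0,0],[1,0,0,0,0,0,0],[1,0,0,0,0,0,0],[1,0,0,0,0,0,0],[1,0,0,0,0,0,0],[1,0,0,0,0,0,0],[1,0,0,0,0,0,0],[1,0,0,0,0,0,0],[1,0,0,0,0,0,0]])

```text
time: 7.6
tool_pos: [0.5357, 0.2407, 0.2118]
tool_rot: [-0.13, 0.129, -0.695, 0.695]
contact_force: [-9.0, -3.8, 22.6]
gripper_width: -0.002
```

apply_moves(moves=[[1,0,-3,0,0,0,0],[1,0,-4,0,0,0,0],[1,0,-4,0,0,0,0],[1,0,-4,0,0,0,0],[1,0,-4,0,0,0,0],[1,0,-4,0,0,0,0],[1,0,-4,0,0,0,0],[1,0,-8,0,0,0,0],[1,0,-20,0,0,0,0],[1,0,-30,0,0,0,0],[1,0,-30,0,0,0,0],[1,0,0,0,0,0,0],[1,0,0,0,0,0,0],[1,0,0,0,0,0,0],[1,0,0,0,0,0,0]])

```text
time: 9.1
tool_pos: [0.5345, 0.2404, 0.319]
tool_rot: [-0.128, 0.131, -0.695, 0.695]
contact_force: [0.4, 0.5, -0.0]
gripper_width: 0.001
```

Run:
```python
from h import *
a=manip.grab_frame("side")[50:200,180:340];b=cv2.imread("pics/side0.png")[50:200,180:340]
print(manip.state()["contact_force"], "changed px below arm:",(cv2.absdiff(a,b)[48:].max(2)>60).sum())
cv2.imwrite("pics/end.png",np.hstack([cv2.resize(x,None,fx=2.5,fy=2.5) for x in(b,a)]))
```

```text
[-0.07267375 -0.4056473   0.01081308] changed px below arm: 94
```

View pics/end.png

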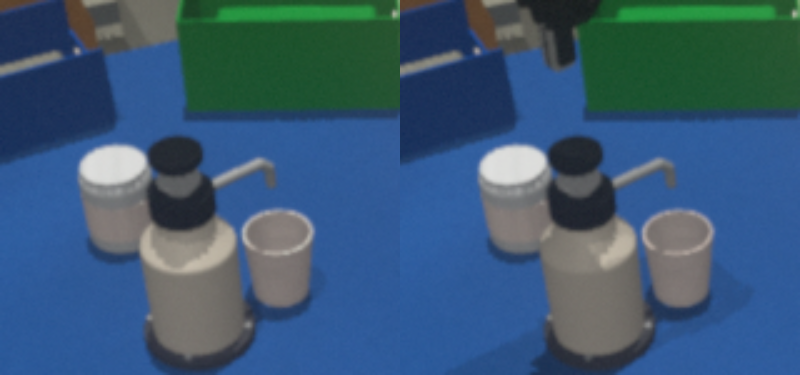

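The before and after views match: the head is back up at (175,155) and the cup is unmoved at (278,258). The only difference is the arm's shadow.

```bash
python3 -c "
from plant import manip
print(manip.job_done())"
```

```text
the job is handed in; nothing more can be done
None
```

I pressed the shorter dispenser's plunger straight down with the closed fingertips, through the first stop to the second. I held it there for about 1.3 s, let it rise and handed the job in at about 9 s.

- **First stop:** the force rose from 3.9 N to about 13 N as the head landed on the sleeve and went past it.
- **Second stop:** travel ended at tool height 0.2118 m, about 22–23 mm below the estimated first contact. Pushing further raised the force to about 23 N with no more movement.
- **Sideways force:** about 10 N showed at the bottom, but the tool stayed within 0.2 mm sideways.
- **After release:** the last side view shows the plunger fully up and the cup standing unmoved under the spout. The contact force reads about zero, with the tool roughly 85 mm above the head.
- **Taller dispenser:** the tool was never lowered near it, though I did not check it in a picture afterwards.

No check failed. The 94 changed pixels between the before and after pictures look like the arm's shadow.

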